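Pack the drilled bracket and fold its carton shut

TASK

Stand the drilled steel bracket on its foot inside the open cardboard carton, setting it down rather than dropping it. Then fold the two short end flaps down flat, and only after both are down fold the big lid flap down flat over them. Do not touch the bench light that hangs over the far side of the carton, and leave everything else on the bench where it is.

Things in the scene. Friction and masses are not known exactly. Their poses are not given: they have to be found in the camera images.
- carton: open-topped cardboard carton stuck to the bench, so it does not move: 160 mm (its x) x 220 mm (its y) x 75 mm high, walls and floor 4 mm thick. Origin: centre of its underside, on the bench. Its +x side is the far side, away from the robot, z is up. Two short end flaps are hinged on its top rims at y = +110 mm and y = -110 mm, and a lid flap on its top rim at x = +80 mm; all three start open, leaning outwards.
- end_flap_left (a joint): angle of the short end flap on the carton's +y rim (hinge line along x at carton y = +110 mm, z = 75 mm; panel 150 mm along the hinge, 75 mm from hinge to free edge, 4 mm thick, underside on the hinge line when flat), rad: 0 = folded flat over the opening, pi/2 = upright, more = leaning outwards, at most 2.4. It stays at whatever angle it is left; about 1 N at the free edge moves it.
- end_flap_right (a joint): angle of the short end flap on the carton's -y rim (hinge line at carton y = -110 mm, z = 75 mm), same size, stiffness and meaning as the left one.
- lid_flap (a joint): angle of the big lid flap on the carton's far (+x) rim (hinge line along y at carton x = +80 mm, z = 79 mm; panel 220 mm along the hinge, 160 mm from hinge to free edge, 4 mm thick, underside on the hinge line when flat), rad: 0 = folded flat over carton and end flaps, pi/2 = upright, more = leaning away from the robot, at most 2.2. It stays at whatever angle it is left; about 1 N at the free edge moves it.
- left_edge (a point): middle of the free edge of the left (+y) end flap
- right_edge (a point): middle of the free edge of the right (-y) end flap
- lid_edge (a point): middle of the free edge of the lid flap
- bracket: bare steel angle bracket with drilled holes, standing on its foot, 0.25 to 0.5 kg: foot 80 mm (x) x 44 mm (y) x 8 mm; along the +y edge of the foot rises a fin 80 mm long (x), 10 mm thick, up to 50 mm above the underside, centred at y = +17 mm. Origin: centre of the foot's underside. z is up.
- bracket_grip (a point): point in the middle of the bracket's upright fin, 33 mm above its underside, good to pinch across the fin's 10 mm (the bracket's y)
- bench_light: fixed bench light: an aluminium bar 90 mm (its x) x 620 mm (its y), its underside 393 mm above the bench, on two posts of 18 mm diameter at its x = +20 mm, y = +300 and -300 mm with feet 90 x 60 x 8 mm. Origin: on the bench under the bar's middle. The bar hangs beyond the lid's hinge, so a hand pointing straight down cannot get behind the lid; tilt it, fingers pointing away from the robot.
- steel_cup: steel cup, 60 mm across, 65 mm high, a steel rod leaning in it up to 110 mm; origin under its centre. Leave alone.
- twist_drill_large: twist drill lying on the bench, 150 x 16 x 16 mm; origin under its middle, x along it. Leave alone.
- twist_drill_small: twist drill with a brass-coloured shank lying on the bench, 120 x 12 x 12 mm; origin under its middle, x along it. Leave alone.
- tape_roll: yellow tape roll lying flat, 100 mm across, 50 mm high; origin under its centre. Leave alone.
- wrench: wrench lying on the bench; origin under its middle, x along it. Leave alone.
- screw_bin: open blue bin, 80 x 100 x 45 mm; origin under its centre. Leave alone.
Not all that is in view belongs to the job. What is shaped like the bracket but orange or turquoise is not meant.

How it is judged:
On the way, in this order (a step that is already met when the one before it is completed fails the run):
1. the bracket stands on its foot inside the carton, let go (x of bracket in the frame of carton between -0.06 and 0.06 m and y of bracket in the frame of carton between -0.09 and 0.09 m and z of bracket in the frame of carton below 0.015 m and angle between bracket's own z axis and vertical below 0.15 rad and contact force between bracket and the fingers below 0.1 N), for 0.2 s.
2. both end flaps are folded flat while the lid flap is still up (value of joint each of end_flap_left, end_flap_right below 0.15 rad and value of joint lid_flap above 1 rad), for 0.1 s.
At the end, for the whole second after the job is handed in: the bracket stands on its foot (within 0.15 rad) on the carton floor, let go and at rest; both end flaps are within 0.15 rad of flat and the lid flap is within 0.08 rad of flat and at rest over them (all of step 1 and value of joint each of end_flap_left, end_flap_right below 0.15 rad and value of joint lid_flap below 0.08 rad and velocity of joint lid_flap between -0.05 and 0.05 rad/s and linear speed of bracket below 0.02 m/s); the robot touches nothing.
It fails at once if the lid flap is folded below 0.9 rad while an end flap still stands above 0.5 rad (value of joint lid_flap below 0.9 rad and value of joint any of end_flap_left, end_flap_right above 0.5 rad).
It fails at once if the bracket is dropped (moves faster than 0.8 m/s out of the hand) (linear speed of bracket above 0.8 m/s and contact force between bracket and the fingers below 0.1 N).
It fails at once if the bench light is touched (contact force between bench_light and the arm above 1 N or contact force between bench_light and the fingers above 1 N).
It fails at once if a bystander is moved more than 30 mm (distance of any of steel_cup, twist_drill_large, twist_drill_small, tape_roll, wrench, screw_bin from where it was at the start of the episode above 0.03 m).
It also fails if it takes over 64 s, if anything falls off the work surface, if the arm or the gripper's body presses on something with over 40 N, if the wrist force passes 120 N, or if a joint passes its speed limit or range.

ROBOT

A 7-joint arm with a two-finger parallel gripper is mounted at the origin on the work surface. World frame = base frame: x ahead of the robot, y to its left, z up, the work surface at z = 0. Lengths are in m, angles in rad, forces in N, time in s.
With the tool pointing down it reaches from about 0.425 to 0.925 m from the base axis. Payload 6.8 kg.
Tool frame: the origin (TCP) lies between the finger pads; the fingertips stand r.tcp_to_tips ahead of it and the grasp point (between the pads) lies 3 mm ahead of it (r.tcp_to_tips is the distance from the TCP to the fingertips, in m); z points along the fingers, y is the line along which they close (so a half turn about z gives the same grasp; the last joint's range is limited). The gripper opens to 85 mm and grips with 20 to 120 N. Pads are 22 mm wide; open, the fingers measure 114 mm over their backs; the gripper's body (76 mm by 85 mm) begins 54 mm behind the grasp point. The pads swing forward as they close: fully open they stand 13 mm farther back than shut.
Start: joints at [1.085, 0.477, 0.022, 1.555, -0.011, 1.109, -0.083], TCP at [0.249, -0.627, 0.253] pointing down, gripper open.
Joint ranges: [-2.96, 2.96], [-0.34, 2.1], [-1.41, 1.46], [0.24, 2.44], [-1.37, 4.51], [0.17, 1.92], [-2.96, 2.96]. Speed limits (rad/s): [2.39, 2.39, 3.14, 3.14, 3.14, 3.14, 3.14].

INTERFACE

Orientations are given as a rotation vector (axis times angle).
In Python, from bench import r gives the robot as it stands. The module is installed in compiled form; this text tells all that it offers.
- The arm moves only by the tool step_arm, never from a script. Its argument "moves" is a list of rows, each an object of numbers: "rx", "ry", "rz": the turn, a rotation vector about the tool's x, y, z in degrees; "dx", "dy", "dz": the shift along the tool's x, y, z in mm; "gripper": the opening, from -1 (shut) to 1 (fully open). In form: [{"rx": .., "ry": .., "rz": .., "dx": .., "dy": .., "dz": .., "gripper": ..}, ...]. A call has 1 to 20 rows; each row shifts and turns the commanded pose from where the row before left it, along the tool's axes as they then stand; what a row does not reach is not made up. A row lasts 1/8 s, in which the tool goes at most 62.5 mm and 10.7 degrees, less where a joint would pass 70% of its speed; a pose out of reach is approached as far as the arm can. A call is refused whole if a number of a shift passes 62.5 or a number of a turn 10.7, either way. A call with a gripper value outside its range is refused whole. The fingers move at their own pace and stop on an object; "grip_force" is the grip in N (left out, the last holds). Time passes only in rows, so rows that do not move let the fingers close. It gives the time, the measured TCP pose, the force, the opening and the grip force at its end, in the units of the state.
- r.get_obs(): the state, without advancing time (a new reading comes with each control period).
- r.grab_frame(name): name is "scene" or "top"; returns the picture (420x560x3 uint8, blue, green, red); there is no depth.
- r.camera_info(name): a dict with "mtx" (3x3 intrinsics, pixels), "rvec" (rotation vector, rad) and "tvec" (3), from world to camera coordinates, as OpenCV has them. Camera axes: x right, y down, z forward; pixel columns grow to the right and rows downward; lengths in m; the calibration is good to about 2 mm. A picture is of the moment at which its call begins. camera_info takes no time and is no camera call.
- r.hand_in(): hands the job in; it is judged then, once.
The state is a dict: "clock": time; "joints": joint angles; "qvel": joint speeds; "tau": joint torques, N m; "tcp_pos": TCP position; "orientation": TCP orientation; "contact_force": force on the tool from outside, world axes, zero at the start; "moment": the same for the moment, N m; "grip_width": finger opening in m; "gripper_force": force on a finger pad.
Only numpy, scipy, OpenCV 4.12 (cv2) and the standard library are available. Lean on these libraries where they do the work, as an engineer would, in place of code of your own. Each camera call takes 0.05 s, during which the arm holds its last target. There are 200 camera calls.

## Working session

There is one attempt and no reset: what is moved stays moved. The work goes in short steps, Python scripts to look and compute and a tool call to move; the robot and the scene stay as the last step left them, time stands still between calls to the robot, and variables do not carry over. Pictures are saved under pics/ and viewed, at most 10 in all, crops included, and the job is handed in when it is done.

Besides the shell and the picture viewer there is one more tool, called as a command line: name --argument value ..., lists and objects as JSON in quotes. step_arm: Moves the arm, as the interface text tells. Its arguments: {"type":"object","properties":{"moves":{"type":"array","items":{"type":"object","properties":{"rx":{"type":"number"},"ry":{"type":"number"},"rz":{"type":"number"},"dx":{"type":"number"},"dy":{"type":"number"},"dz":{"type":"number"},"gripper":{"type":"number"}}}},"grip_force":{"type":"number"}},"required":["moves"]}

```bash
mkdir -p pics; python3 - <<'E'
from bench import r
import cv2
o=r.get_obs();print(o['clock'],o['tcp_pos'],o['orientation'],o['grip_width'],r.tcp_to_tips)
for n in('scene','top'):
    f=r.grab_frame(n);cv2.imwrite(f'pics/{n}0.png',f);i=r.camera_info(n)
    print(n,i['mtx'].tolist(),i['rvec'],i['tvec'])
E
```

```text
0.0 [ 0.24879651 -0.62690065  0.25234999] [-3.08400082e+00 -5.89650636e-01  6.86578721e-04] 0.0857115145307276 0.022
scene [[445.4355549435798, 0.0, 282.63789068389167], [0.0, 445.4355549435798, 205.90386338184507], [0.0, 0.0, 1.0]] [ 0.63101326  2.90330791 -0.70797124] [ 0.52025448 -0.15035729  1.33953089]
top [[479.41019413722273, 0.0, 279.45323429627086], [0.0, 479.41019413722273, 204.4004913351043], [0.0, 0.0, 1.0]] [ 2.1949121  -2.18481173  0.10670513] [-0.05129973  0.54382741  1.43283624]
```

View pics/scene0.png

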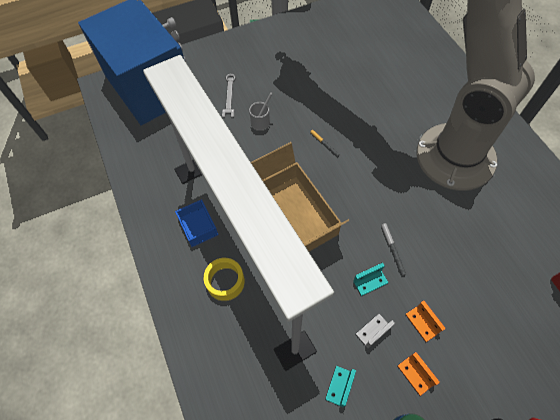

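View pics/top0.png

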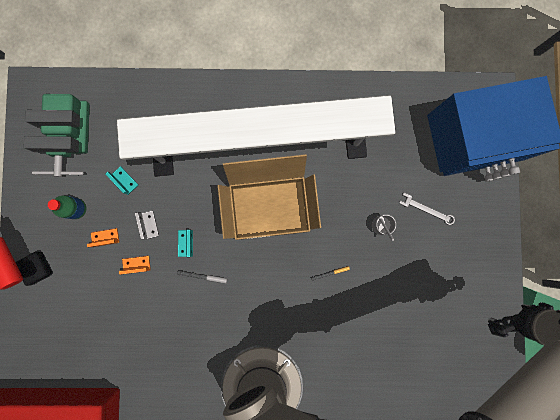

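Shaped like the bracket in the top view are grey (147,224), orange (103,237) and (134,264), and turquoise (121,180) and (185,242). Only the grey one is bare steel, so it is the one meant; it is at (374,330) in the scene view. The carton is at about (270,208) in the top view. Next is an enlarged crop to confirm.

```bash
python3 - <<'E'
import cv2,numpy as np
t=cv2.imread('pics/top0.png');s=cv2.imread('pics/scene0.png')
def g(im,x,y,w,h,k):
    c=cv2.resize(im[y:y+h,x:x+w],None,fx=k,fy=k,interpolation=cv2.INTER_CUBIC)
    for i in range(0,w,10): cv2.putText(c,str(x+i),(i*k,8),0,.3,(0,255,255),1) ;cv2.line(c,(i*k,8),(i*k,14),(0,255,255),1)
    for i in range(0,h,10): cv2.putText(c,str(y+i),(0,i*k+4),0,.3,(0,255,255),1)
    return c
a=g(t,130,205,36,40,7);b=g(s,350,305,50,50,6)
c=g(t,210,150,120,95,6)
W=np.zeros((600,800,3),np.uint8);W[:280,:252]=a;W[290:590,:300]=b
cc=g(t,210,150,120,95,4);W[:380,310:790]=cc
cv2.imwrite('pics/crop1.png',W)
E
```

```text
(no output)
```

View pics/crop1.png

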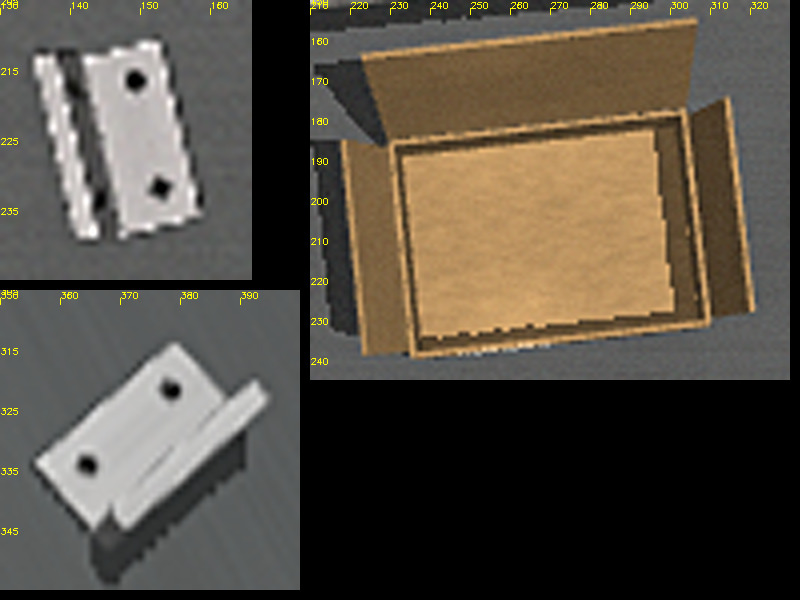

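The crop confirms it: bare grey steel with two holes. In the top view its fin top runs from (136.5,213) to (142.5,239). The carton rim corners are at (230,186), (304,177), (310,231) and (235.5,239). Both end flaps and the lid lean outwards.

```bash
cat > h.py <<'E'
import numpy as np,cv2
from scipy.optimize import least_squares
from scipy.spatial.transform import Rotation as R
from bench import r
I={n:r.camera_info(n) for n in('scene','top')}
def proj(n,P): i=I[n];return cv2.projectPoints(np.array(P,float).reshape(-1,1,3),i['rvec'],i['tvec'],i['mtx'],None)[0].reshape(-1,2)
def W(p,L):
    c,s=np.cos(p[2]),np.sin(p[2]);L=np.array(L,float);o=L.copy();o[:,0]=c*L[:,0]-s*L[:,1]+p[0];o[:,1]=s*L[:,0]+c*L[:,1]+p[1];return o
def carton(p):
    l,rr,d=p[3:6]
    L=[[.08,.11,.075],[.08,-.11,.075],[-.08,-.11,.075],[-.08,.11,.075]]
    L+=[[.08+ -.16*np.cos(d),y,.079+.16*np.sin(d)] for y in(.11,-.11)]
    L+=[[x,.11-.075*np.cos(l),.075+.075*np.sin(l)] for x in(.075,-.075)]
    L+=[[x,-.11+.075*np.cos(rr),.075+.075*np.sin(rr)] for x in(.075,-.075)]
    return W(p,L)
E
python3 - <<'E'
from h import *
uv=np.array([(230,185.75),(303.75,177.25),(309.75,230.75),(235.5,239.25),(223,163.5),(306.5,154.75),(218,185),(223,238.5),(314.5,174.25),(321,228)])
s=least_squares(lambda p:(proj('top',carton(p))-uv).ravel(),[.55,0,0,2,2,1.9],bounds=([0,-1,-1,1.57,1.57,1.4],[1,1,1,2.4,2.4,2.2]))
print('carton',s.x.round(4),s.fun.reshape(-1,2).round(1).tolist())
fx,fy=.04,.022
L=[[fx,.022,.05],[fx,.012,.05],[-fx,.022,.05],[-fx,.012,.05],[fx,-.022,.008],[-fx,-.022,.008]]
uv2=np.array([(135,213.1),(137.9,212.9),(141.1,238.9),(144,238.6),(152.4,211),(158.6,235.3)])
s2=least_squares(lambda p:(proj('top',W(p,L))-uv2).ravel(),[.5,.3,0])
print('bracket',s2.x.round(4),s2.fun.reshape(-1,2).round(1).tolist(),'grip',W(s2.x,[[0,.017,.033]]))
print('scene check',proj('scene',W(s2.x,[[0,.017,.05],[fx,-.022,.008],[-fx,-.022,.008]])).round(0).tolist())
uv3=np.array([(117,121),(392,97),(396,133),(121,158)])
s3=least_squares(lambda p:(proj('top',W(p,[[.045,.31,p[3]],[.045,-.31,p[3]],[-.045,-.31,p[3]],[-.045,.31,p[3]]]))-uv3).ravel(),[.8,0,0,.42])
print('light',s3.x.round(4),s3.fun.round(1))
print('light in carton frame',(R.from_euler('z',-s.x[2]).apply([*(s3.x[:2]-s.x[:2]),0])).round(3))
E
```

```text
carton [ 0.5289 -0.0197  0.1147  1.9424  1.8977  1.8064] [[-0.5, -0.7], [0.3, -0.2], [0.6, 0.4], [-0.4, 0.3], [-0.2, 0.1], [0.2, -0.1], [-0.2, -0.1], [0.2, 0.2], [0.1, 0.2], [-0.1, -0.2]]
bracket [0.4805 0.3482 0.2608] [[-0.4, 0.1], [-0.0, -0.6], [-0.2, 0.5], [0.2, -0.0], [0.2, -0.6], [0.2, 0.5]] grip [[0.47612282 0.3646322  0.033     ]]
scene check [[382.0, 332.0], [356.0, 333.0], [379.0, 313.0]]
light [0.6876 0.0083 0.0991 0.4096] [ 0.8 -1.3 -0.4 -1.5  0.1  1.4 -0.4  1.3]
light in carton frame [0.161 0.01  0.   ]
```

step_arm --moves '[{"rz":6.7},{"dx":42,"dy":-28},{"dx":42,"dy":-28},{"dx":42,"dy":-28},{"dx":42,"dy":-28},{"dx":42,"dy":-28},{"dx":42,"dy":-28},{"dx":13.6,"dy":-42.4,"dz":-3.5},{"dx":13.6,"dy":-42.4,"dz":-3.5},{"dx":13.6,"dy":-42.4,"dz":-3.5},{"dx":13.6,"dy":-42.4,"dz":-3.5},{"dx":13.6,"dy":-42.4,"dz":-3.5},{"dx":13.6,"dy":-42.4,"dz":-3.5},{"dx":13.6,"dy":-42.4,"dz":-3.5},{"dx":13.6,"dy":-42.4,"dz":-3.5},{"dx":13.6,"dy":-42.4,"dz":-3.5},{}]'

```text
invalid input at $.moves[0]: expected keys rx, ry, rz, dx, dy, dz, gripper
```

```bash
cat >> h.py <<'E'
BR=np.array([.4805,.3482,.2608]);CA=np.array([.5289,-.0197,.1147])
def to(pos,yaw,tilt=0):
    """remaining shift (mm) and turn (deg) in tool axes to reach tool pose: down, x at yaw, fingers tilted toward +x of yaw by tilt"""
    o=r.get_obs();Q=R.from_rotvec(o['orientation'])
    x=np.array([np.cos(yaw)*np.cos(tilt),np.sin(yaw)*np.cos(tilt),np.sin(tilt)])
    z=np.array([np.cos(yaw)*np.sin(tilt),np.sin(yaw)*np.sin(tilt),-np.cos(tilt)])
    T=R.from_matrix(np.c_[x,np.cross(z,x),z])
    d=np.array(pos)-o['tcp_pos']
    print('t',o['clock'],'tcp',o['tcp_pos'].round(4),'F',o['contact_force'].round(1),'w',o['grip_width'],'j',np.round(o['joints'],2))
    print('shift now-axes',(1e3*Q.inv().apply(d)).round(1),'turn',np.degrees((Q.inv()*T).as_rotvec()).round(1),'shift goal-axes',(1e3*T.inv().apply(d)).round(1))
E
python3 -c "
from h import *
to([.4761,.3646,.20],BR[2])"
```

```text
t 0.1 tcp [ 0.2488 -0.6269  0.2524] F [-0.3 -0.6 -0.8] w 0.08548280494176166 j [ 1.08  0.48  0.02  1.56 -0.01  1.11 -0.08]
shift now-axes [ 577.  -837.7   53.8] turn [-0.1  0.   6.7] shift goal-axes [ 475.3 -899.4   52.4]
```

step_arm --moves '[{"rx":0,"ry":0,"rz":6.7,"dx":0,"dy":0,"dz":0,"gripper":1},{"rx":0,"ry":0,"rz":0,"dx":42,"dy":-28,"dz":0,"gripper":1},{"rx":0,"ry":0,"rz":0,"dx":42,"dy":-28,"dz":0,"gripper":1},{"rx":0,"ry":0,"rz":0,"dx":42,"dy":-28,"dz":0,"gripper":1},{"rx":0,"ry":0,"rz":0,"dx":42,"dy":-28,"dz":0,"gripper":1},{"rx":0,"ry":0,"rz":0,"dx":42,"dy":-28,"dz":0,"gripper":1},{"rx":0,"ry":0,"rz":0,"dx":42,"dy":-28,"dz":0,"gripper":1},{"rx":0,"ry":0,"rz":0,"dx":14,"dy":-42,"dz":-4,"gripper":1},{"rx":0,"ry":0,"rz":0,"dx":14,"dy":-42,"dz":-4,"gripper":1},{"rx":0,"ry":0,"rz":0,"dx":14,"dy":-42,"dz":-4,"gripper":1},{"rx":0,"ry":0,"rz":0,"dx":14,"dy":-42,"dz":-4,"gripper":1},{"rx":0,"ry":0,"rz":0,"dx":14,"dy":-42,"dz":-4,"gripper":1},{"rx":0,"ry":0,"rz":0,"dx":14,"dy":-42,"dz":-4,"gripper":1},{"rx":0,"ry":0,"rz":0,"dx":14,"dy":-42,"dz":-4,"gripper":1},{"rx":0,"ry":0,"rz":0,"dx":14,"dy":-42,"dz":-4,"gripper":1},{"rx":0,"ry":0,"rz":0,"dx":14,"dy":-42,"dz":-4,"gripper":1}]'

```text
clock: 2.1
tcp_pos: [0.4731, -0.001, 0.2892]
orientation: [3.115, 0.408, -0.001]
contact_force: [0.1, 0.0, 0.9]
grip_width: 0.0854
gripper_force: 0.0
```

```bash
python3 -c "
from h import *
to([.4761,.3646,.20],BR[2])"
```

```text
t 2.1 tcp [ 0.4731 -0.001   0.2892] F [0.1 0.  0.9] w 0.08536707312377317 j [ 0.16  0.12 -0.32  1.96  0.04  1.06 -1.48]
shift now-axes [  97.2 -352.5   89.2] turn [ 0.  0. -0.] shift goal-axes [  97.2 -352.5   89.2]
```

step_arm --moves '[{"rx":0,"ry":0,"rz":0,"dx":12.2,"dy":-44,"dz":11,"gripper":1},{"rx":0,"ry":0,"rz":0,"dx":12.2,"dy":-44,"dz":11,"gripper":1},{"rx":0,"ry":0,"rz":0,"dx":12.2,"dy":-44,"dz":11,"gripper":1},{"rx":0,"ry":0,"rz":0,"dx":12.2,"dy":-44,"dz":11,"gripper":1},{"rx":0,"ry":0,"rz":0,"dx":12.2,"dy":-44,"dz":11,"gripper":1},{"rx":0,"ry":0,"rz":0,"dx":12.2,"dy":-44,"dz":11,"gripper":1},{"rx":0,"ry":0,"rz":0,"dx":12.2,"dy":-44,"dz":11,"gripper":1},{"rx":0,"ry":0,"rz":0,"dx":12.2,"dy":-44,"dz":11,"gripper":1},{"rx":0,"ry":0,"rz":0,"dx":0,"dy":0,"dz":40,"gripper":1},{"rx":0,"ry":0,"rz":0,"dx":0,"dy":0,"dz":40,"gripper":1},{"rx":0,"ry":0,"rz":0,"dx":0,"dy":0,"dz":20,"gripper":1},{"rx":0,"ry":0,"rz":0,"dx":0,"dy":0,"dz":0,"gripper":1}]'

```text
clock: 3.6
tcp_pos: [0.4763, 0.3621, 0.1002]
orientation: [3.113, 0.408, -0.004]
contact_force: [-0.2, -0.6, -0.4]
grip_width: 0.0854
gripper_force: 0.0
```

```bash
python3 -c "
from h import *
to([.4761,.3646,.036],BR[2])
t=r.grab_frame('scene');c=cv2.resize(t[270:390,320:450],None,fx=5,fy=5,interpolation=2)[:600,:650]
cv2.imwrite('pics/grasp.png',c)"
```

```text
t 3.6 tcp [0.4763 0.3621 0.1002] F [-0.2 -0.6 -0.4] w 0.08538335468968103 j [-0.43  0.57 -0.43  1.84  0.32  0.8  -2.33]
shift now-axes [ 0.6 -2.5 64.1] turn [ 0.1  0.1 -0. ] shift goal-axes [ 0.4 -2.4 64.2]
```

View pics/grasp.png

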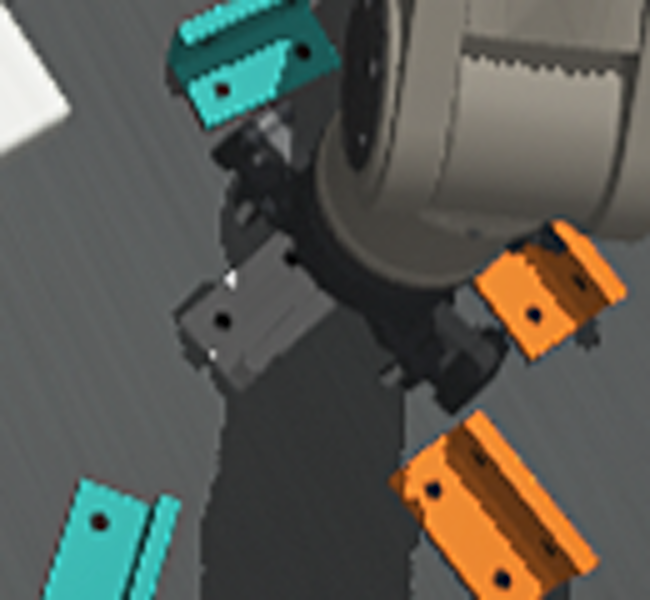

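The open fingers straddle the grey bracket (crop 260,310) and are clear of the turquoise and orange ones. I'll descend and grip.

step_arm --grip_force 60 --moves '[{"rx":0,"ry":0,"rz":0,"dx":0,"dy":-2.5,"dz":30,"gripper":1},{"rx":0,"ry":0,"rz":0,"dx":0,"dy":0,"dz":24,"gripper":1},{"rx":0,"ry":0,"rz":0,"dx":0,"dy":0,"dz":10,"gripper":1},{"rx":0,"ry":0,"rz":0,"dx":0,"dy":0,"dz":0,"gripper":-1},{"rx":0,"ry":0,"rz":0,"dx":0,"dy":0,"dz":0,"gripper":-1},{"rx":0,"ry":0,"rz":0,"dx":0,"dy":0,"dz":0,"gripper":-1},{"rx":0,"ry":0,"rz":0,"dx":0,"dy":0,"dz":0,"gripper":-1},{"rx":0,"ry":0,"rz":0,"dx":0,"dy":0,"dz":0,"gripper":-1},{"rx":0,"ry":0,"rz":0,"dx":0,"dy":0,"dz":0,"gripper":-1},{"rx":0,"ry":0,"rz":0,"dx":0,"dy":0,"dz":0,"gripper":-1}]'

```text
clock: 4.9
tcp_pos: [0.4766, 0.3653, 0.0378]
orientation: [3.115, 0.408, 0.001]
contact_force: [-0.5, -1.7, 5.3]
grip_width: 0.0094
gripper_force: 59.3
```

step_arm --moves '[{"rx":0,"ry":0,"rz":0,"dx":0,"dy":0,"dz":-20,"gripper":-1},{"rx":0,"ry":0,"rz":0,"dx":0,"dy":0,"dz":-40,"gripper":-1},{"rx":0,"ry":0,"rz":0,"dx":0,"dy":0,"dz":-50,"gripper":-1},{"rx":0,"ry":0,"rz":0,"dx":0,"dy":0,"dz":-50,"gripper":-1},{"rx":0,"ry":0,"rz":0,"dx":0,"dy":0,"dz":-50,"gripper":-1},{"rx":0,"ry":0,"rz":0,"dx":0,"dy":0,"dz":-20,"gripper":-1},{"rx":0,"ry":0,"rz":0,"dx":0,"dy":0,"dz":0,"gripper":-1}]'

```text
clock: 5.78
tcp_pos: [0.4765, 0.3659, 0.2696]
orientation: [-3.113, -0.409, -0.005]
contact_force: [-0.2, 1.0, -2.9]
grip_width: 0.009
gripper_force: 58.9
```

```bash
python3 -c "
from h import *
g=W(CA,[[0,.017,0]])[0]
print(g);to([g[0],g[1],.265],CA[2])"
```

```text
[ 0.52695437 -0.0028117   0.        ]
t 5.775 tcp [0.4765 0.3659 0.2696] F [-0.2  1.  -2.9] w 0.008966229649824044 j [-0.38  0.38 -0.49  1.7   0.2   1.11 -2.24]
shift now-axes [-46.4 369.2   3.9] turn [-0.1 -0.2  8.4] shift goal-axes [  7.9 372.    4.6]
```

step_arm --moves '[{"rx":0,"ry":0,"rz":8.4,"dx":0,"dy":0,"dz":0,"gripper":-1},{"rx":0,"ry":0,"rz":0,"dx":1,"dy":20,"dz":0,"gripper":-1},{"rx":0,"ry":0,"rz":0,"dx":1,"dy":41,"dz":0,"gripper":-1},{"rx":0,"ry":0,"rz":0,"dx":1,"dy":41,"dz":0,"gripper":-1},{"rx":0,"ry":0,"rz":0,"dx":1,"dy":41,"dz":0,"gripper":-1},{"rx":0,"ry":0,"rz":0,"dx":1,"dy":41,"dz":0,"gripper":-1},{"rx":0,"ry":0,"rz":0,"dx":1,"dy":41,"dz":0,"gripper":-1},{"rx":0,"ry":0,"rz":0,"dx":1,"dy":41,"dz":0,"gripper":-1},{"rx":0,"ry":0,"rz":0,"dx":1,"dy":41,"dz":0,"gripper":-1},{"rx":0,"ry":0,"rz":0,"dx":0,"dy":41,"dz":0,"gripper":-1},{"rx":0,"ry":0,"rz":0,"dx":0,"dy":24,"dz":0,"gripper":-1},{"rx":0,"ry":0,"rz":0,"dx":0,"dy":0,"dz":0,"gripper":-1}]'

```text
clock: 7.28
tcp_pos: [0.5255, -0.0073, 0.2662]
orientation: [3.135, 0.174, -0.004]
contact_force: [0.8, 0.3, -3.3]
grip_width: 0.0092
gripper_force: 58.9
```

```bash
python3 -c "
from h import *
g=W(CA,[[0,.017,0]])[0]
to([g[0],g[1],.0378+.004],CA[2])
cv2.imwrite('pics/place.png',cv2.resize(r.grab_frame('scene')[130:270,220:380],None,fx=4,fy=4,interpolation=2))"
```

```text
t 7.275 tcp [ 0.5255 -0.0073  0.2662] F [ 0.8  0.3 -3.3] w 0.0092082302342775 j [ 0.16  0.24 -0.31  1.88  0.08  1.04 -1.64]
shift now-axes [  2.5  -4.5 224.4] turn [ 0.1  0.1 -0.2] shift goal-axes [  1.9  -4.3 224.4]
```

View pics/place.png

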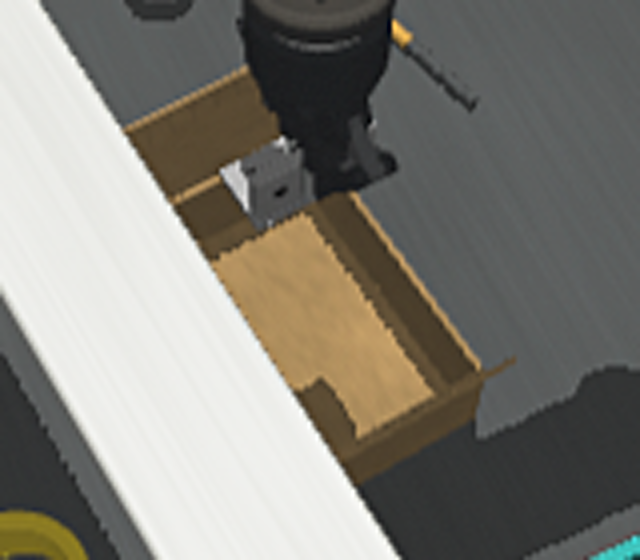

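```bash
python3 -c "
from h import *
o=r.get_obs();Q=R.from_rotvec(o['orientation'])
for t in(0,.4,-.4,.8,-.8,1.2,-1.2):
  B=R.from_euler('z',CA[2])*R.from_euler('y',t)
  gp=o['tcp_pos']+[0,0,-.003]
  P=B.apply(np.array([[.04,-.022,.008],[.04,.012,.008],[-.04,-.022,.008],[-.04,.012,.008],[.04,.017,.05],[-.04,.017,.05],[.025,-.008,.008],[-.025,-.008,.008]])-[0,.017,.033])+gp
  print(t,((proj('scene',P)-[220,130])*4).round(0).astype(int).tolist())
"
```

```text
0 [[220, 168], [250, 211], [336, 108], [366, 150], [253, 179], [374, 116], [254, 174], [327, 136]]
0.4 [[239, 170], [269, 213], [346, 87], [377, 128], [248, 198], [361, 110], [271, 172], [338, 120]]
-0.4 [[209, 157], [239, 201], [317, 130], [347, 172], [268, 158], [378, 130], [242, 169], [310, 152]]
0.8 [[264, 164], [294, 206], [346, 69], [378, 111], [254, 210], [339, 112], [291, 164], [343, 105]]
-0.8 [[209, 139], [240, 183], [292, 150], [322, 191], [291, 137], [372, 148], [238, 159], [290, 165]]
1.2 [[291, 151], [320, 192], [335, 58], [367, 101], [268, 215], [313, 123], [311, 151], [339, 93]]
-1.2 [[220, 116], [252, 160], [266, 164], [295, 205], [317, 121], [357, 169], [242, 143], [270, 172]]
```

```bash
python3 -c "
import cv2
from bench import r
cv2.imwrite('pics/place2.png',cv2.resize(r.grab_frame('scene')[150:200,265:325],None,fx=10,fy=10,interpolation=2))"
```

```text
(no output)
```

View pics/place2.png

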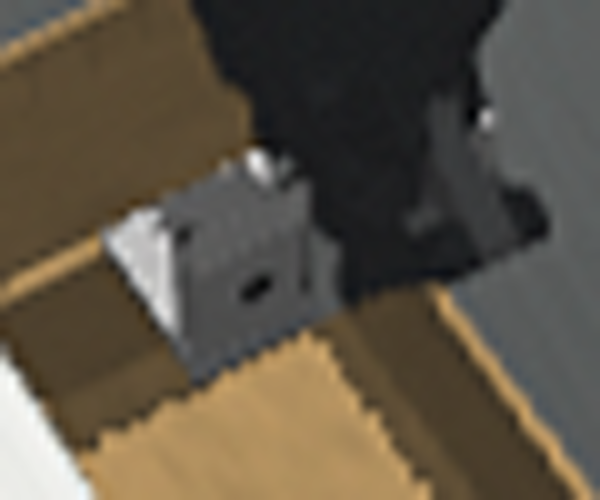

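The projection with no tilt matches: the foot corner is at (222,172) against (220,168) predicted. The bracket hangs level over the carton, so I'll lower it.

step_arm --moves '[{"rx":0,"ry":0,"rz":0,"dx":2,"dy":-4.5,"dz":20,"gripper":-1},{"rx":0,"ry":0,"rz":0,"dx":0,"dy":0,"dz":40,"gripper":-1},{"rx":0,"ry":0,"rz":0,"dx":0,"dy":0,"dz":40,"gripper":-1},{"rx":0,"ry":0,"rz":0,"dx":0,"dy":0,"dz":40,"gripper":-1},{"rx":0,"ry":0,"rz":0,"dx":0,"dy":0,"dz":40,"gripper":-1},{"rx":0,"ry":0,"rz":0,"dx":0,"dy":0,"dz":24,"gripper":-1},{"rx":0,"ry":0,"rz":0,"dx":0,"dy":0,"dz":10,"gripper":-1},{"rx":0,"ry":0,"rz":0,"dx":0,"dy":0,"dz":5,"gripper":-1},{"rx":0,"ry":0,"rz":0,"dx":0,"dy":0,"dz":2,"gripper":-1},{"rx":0,"ry":0,"rz":0,"dx":0,"dy":0,"dz":0,"gripper":-1},{"rx":0,"ry":0,"rz":0,"dx":0,"dy":0,"dz":0,"gripper":-1}]'

```text
clock: 8.75
tcp_pos: [0.5286, 0.0013, 0.0469]
orientation: [3.136, 0.179, 0.002]
contact_force: [0.3, 0.5, -1.6]
grip_width: 0.0091
gripper_force: 58.7
```

step_arm --moves '[{"rx":0,"ry":0,"rz":0,"dx":0,"dy":0,"dz":2,"gripper":-1},{"rx":0,"ry":0,"rz":0,"dx":0,"dy":0,"dz":2,"gripper":-1},{"rx":0,"ry":0,"rz":0,"dx":0,"dy":0,"dz":0,"gripper":-1},{"rx":0,"ry":0,"rz":0,"dx":0,"dy":0,"dz":0,"gripper":-1}]'

```text
clock: 9.25
tcp_pos: [0.5281, 0.0013, 0.0423]
orientation: [3.136, 0.179, -0.0]
contact_force: [-0.3, -0.6, -2.8]
grip_width: 0.0096
gripper_force: 58.7
```

step_arm --moves '[{"rx":0,"ry":0,"rz":0,"dx":0,"dy":0,"dz":1.5,"gripper":-1},{"rx":0,"ry":0,"rz":0,"dx":0,"dy":0,"dz":0,"gripper":-1},{"rx":0,"ry":0,"rz":0,"dx":0,"dy":0,"dz":0,"gripper":-1}]'

```text
clock: 9.62
tcp_pos: [0.5282, 0.0013, 0.0418]
orientation: [3.136, 0.179, 0.0]
contact_force: [-4.2, -0.6, 9.1]
grip_width: 0.0093
gripper_force: 60.7
```

step_arm --moves '[{"rx":0,"ry":0,"rz":0,"dx":0,"dy":0,"dz":0,"gripper":0},{"rx":0,"ry":0,"rz":0,"dx":0,"dy":0,"dz":0,"gripper":0},{"rx":0,"ry":0,"rz":0,"dx":0,"dy":0,"dz":0,"gripper":0},{"rx":0,"ry":0,"rz":0,"dx":0,"dy":0,"dz":0,"gripper":0},{"rx":0,"ry":0,"rz":0,"dx":0,"dy":0,"dz":-10,"gripper":0},{"rx":0,"ry":0,"rz":0,"dx":0,"dy":0,"dz":-30,"gripper":0},{"rx":0,"ry":0,"rz":0,"dx":0,"dy":0,"dz":-45,"gripper":0},{"rx":0,"ry":0,"rz":0,"dx":0,"dy":0,"dz":-45,"gripper":0},{"rx":0,"ry":0,"rz":0,"dx":0,"dy":0,"dz":-45,"gripper":-1},{"rx":0,"ry":0,"rz":0,"dx":0,"dy":0,"dz":0,"gripper":-1},{"rx":0,"ry":0,"rz":0,"dx":0,"dy":0,"dz":0,"gripper":-1}]'

```text
clock: 11.0
tcp_pos: [0.5277, 0.0012, 0.2158]
orientation: [3.136, 0.179, -0.0]
contact_force: [-0.2, -0.1, -0.1]
grip_width: -0.0003
gripper_force: 0.0
```

```bash
cat >> h.py <<'E'
def C(x,y,z): return W(CA,[[x,y,z]])[0]
E
python3 -c "
from h import *
to(C(-.02,.20,.20),CA[2])
cv2.imwrite('pics/rel.png',cv2.resize(r.grab_frame('scene')[130:270,220:380],None,fx=4,fy=4,interpolation=2))"
```

```text
t 11.0 tcp [0.5277 0.0012 0.2158] F [-0.2 -0.1 -0.1] w -0.0003112804986967925 j [ 0.14  0.3  -0.32  1.93  0.11  0.93 -1.68]
shift now-axes [ -21.3 -179.1   15.7] turn [ 0.  0. -0.] shift goal-axes [ -21.2 -179.1   15.8]
```

View pics/rel.png

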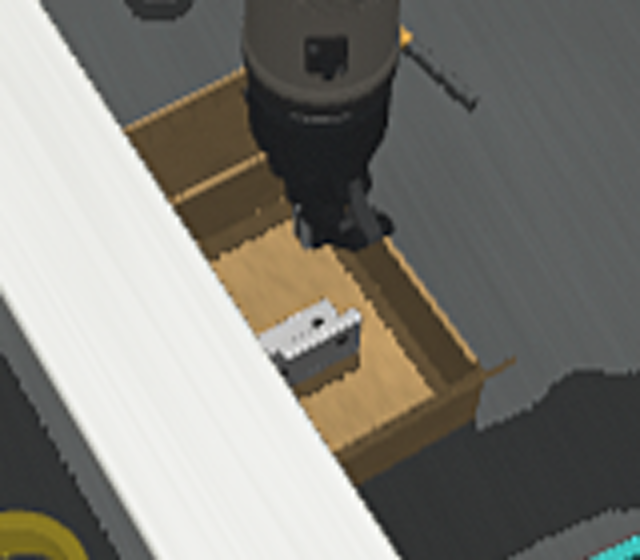

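The bracket stands upright on the carton floor, released. Next is the left flap.

step_arm --moves '[{"rx":0,"ry":0,"rz":0,"dx":-3,"dy":-42,"dz":0,"gripper":-1},{"rx":0,"ry":0,"rz":0,"dx":-3,"dy":-42,"dz":0,"gripper":-1},{"rx":0,"ry":0,"rz":0,"dx":-3,"dy":-42,"dz":0,"gripper":-1},{"rx":0,"ry":0,"rz":0,"dx":-3,"dy":-43,"dz":0,"gripper":-1},{"rx":0,"ry":0,"rz":0,"dx":0,"dy":0,"dz":40,"gripper":-1},{"rx":0,"ry":0,"rz":0,"dx":0,"dy":0,"dz":36,"gripper":-1},{"rx":0,"ry":0,"rz":0,"dx":0,"dy":0,"dz":0,"gripper":-1}]'

```text
clock: 11.92
tcp_pos: [0.4941, 0.1668, 0.1364]
orientation: [3.134, 0.18, -0.013]
contact_force: [0.2, -0.2, -0.1]
grip_width: -0.0001
gripper_force: 0.0
```

```bash
python3 -c "
from h import *
to(C(-.01,.129,.145),CA[2])"
```

```text
t 11.925 tcp [0.4941 0.1668 0.1364] F [ 0.2 -0.2 -0.1] w -0.00013027575247126854 j [-0.14  0.41 -0.37  2.    0.21  0.78 -2.09]
shift now-axes [ 3.1 60.3 -8.5] turn [0.1 0.5 0. ] shift goal-axes [ 3.2 60.3 -8.6]
```

step_arm --moves '[{"rx":0,"ry":0,"rz":0,"dx":1,"dy":20,"dz":-3,"gripper":-1},{"rx":0,"ry":0,"rz":0,"dx":1,"dy":20,"dz":-3,"gripper":-1},{"rx":0,"ry":0,"rz":0,"dx":1,"dy":20,"dz":-3,"gripper":-1},{"rx":0,"ry":0,"rz":0,"dx":0,"dy":14,"dz":-1,"gripper":-1},{"rx":0,"ry":0,"rz":0,"dx":0,"dy":14,"dz":-1,"gripper":-1},{"rx":0,"ry":0,"rz":0,"dx":0,"dy":12,"dz":8,"gripper":-1},{"rx":0,"ry":0,"rz":0,"dx":0,"dy":10,"dz":11,"gripper":-1},{"rx":0,"ry":0,"rz":0,"dx":0,"dy":6,"dz":13,"gripper":-1},{"rx":0,"ry":0,"rz":0,"dx":0,"dy":0,"dz":0,"gripper":-1}]'

```text
clock: 13.05
tcp_pos: [0.512, 0.0522, 0.1171]
orientation: [3.136, 0.178, -0.005]
contact_force: [-0.7, 0.4, 0.6]
grip_width: -0.0002
gripper_force: 0.0
```

```bash
python3 -c "
from h import *
to(C(-.01,.070,.100),CA[2])
t=r.grab_frame('top');cv2.imwrite('pics/left.png',np.hstack([cv2.resize(t[140:260,195:335],None,fx=4,fy=4,interpolation=2)]))"
```

```text
t 13.05 tcp [0.512  0.0522 0.1171] F [-0.7  0.4  0.6] w -0.00017736178029969412 j [ 0.05  0.42 -0.34  2.03  0.2   0.72 -1.87]
shift now-axes [-1.4  3.4 17.1] turn [ 0.   0.2 -0.1] shift goal-axes [-1.4  3.4 17.1]
```

View pics/left.png

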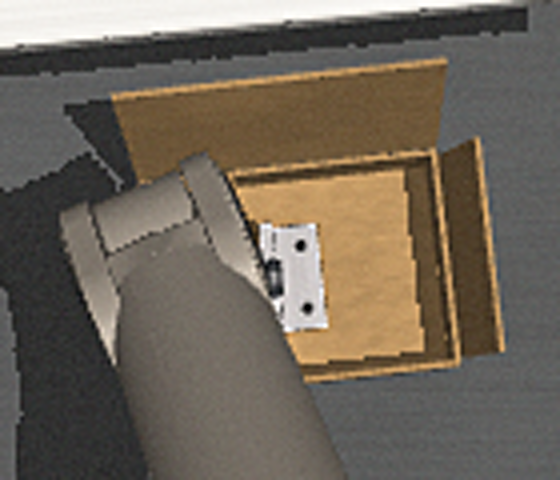

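The arm hides the left flap, and no part of it stands outside at the left. The bracket stands at crop (295,275) and the right flap is still open. I'll press down now.

step_arm --moves '[{"rx":0,"ry":0,"rz":0,"dx":0,"dy":3,"dz":9,"gripper":-1},{"rx":0,"ry":0,"rz":0,"dx":0,"dy":0,"dz":7,"gripper":-1},{"rx":0,"ry":0,"rz":0,"dx":0,"dy":0,"dz":2,"gripper":-1},{"rx":0,"ry":0,"rz":0,"dx":0,"dy":0,"dz":0,"gripper":-1}]'

```text
clock: 13.6
tcp_pos: [0.5134, 0.0498, 0.101]
orientation: [3.136, 0.179, -0.001]
contact_force: [-1.2, -0.5, 5.4]
grip_width: 0.0001
gripper_force: 2.7
```

step_arm --moves '[{"rx":0,"ry":0,"rz":0,"dx":0,"dy":0,"dz":-55,"gripper":-1},{"rx":0,"ry":0,"rz":0,"dx":0,"dy":0,"dz":-60,"gripper":-1},{"rx":0,"ry":0,"rz":0,"dx":0,"dy":43,"dz":0,"gripper":-1},{"rx":0,"ry":0,"rz":0,"dx":0,"dy":44,"dz":0,"gripper":-1},{"rx":0,"ry":0,"rz":0,"dx":0,"dy":44,"dz":0,"gripper":-1},{"rx":0,"ry":0,"rz":0,"dx":0,"dy":44,"dz":0,"gripper":-1},{"rx":0,"ry":0,"rz":0,"dx":0,"dy":44,"dz":0,"gripper":-1},{"rx":0,"ry":0,"rz":0,"dx":0,"dy":44,"dz":0,"gripper":-1},{"rx":0,"ry":0,"rz":0,"dx":0,"dy":0,"dz":0,"gripper":-1},{"rx":0,"ry":0,"rz":0,"dx":0,"dy":0,"dz":40,"gripper":-1},{"rx":0,"ry":0,"rz":0,"dx":0,"dy":0,"dz":38,"gripper":-1},{"rx":0,"ry":0,"rz":0,"dx":0,"dy":0,"dz":0,"gripper":-1}]'

```text
clock: 15.1
tcp_pos: [0.5413, -0.2094, 0.1351]
orientation: [-3.133, -0.182, 0.009]
contact_force: [-0.6, -0.4, -0.1]
grip_width: 0.0001
gripper_force: 0.0
```

```bash
python3 -c "
from h import *
to(C(-.01,-.129,.145),CA[2])"
```

```text
t 15.1 tcp [ 0.5413 -0.2094  0.1351] F [-0.6 -0.4 -0.1] w 5.977364835585892e-05 j [ 0.44  0.48 -0.23  1.87  0.14  0.82 -1.32]
shift now-axes [ -0.6 -60.9  -9.7] turn [-0.2  0.3  0.1] shift goal-axes [ -0.6 -60.9  -9.9]
```

step_arm --moves '[{"rx":0,"ry":0,"rz":0,"dx":0,"dy":-20,"dz":-3,"gripper":-1},{"rx":0,"ry":0,"rz":0,"dx":0,"dy":-20,"dz":-3,"gripper":-1},{"rx":0,"ry":0,"rz":0,"dx":0,"dy":-21,"dz":-4,"gripper":-1},{"rx":0,"ry":0,"rz":0,"dx":0,"dy":-14,"dz":-1,"gripper":-1},{"rx":0,"ry":0,"rz":0,"dx":0,"dy":-14,"dz":-1,"gripper":-1},{"rx":0,"ry":0,"rz":0,"dx":0,"dy":-12,"dz":8,"gripper":-1},{"rx":0,"ry":0,"rz":0,"dx":0,"dy":-10,"dz":11,"gripper":-1},{"rx":0,"ry":0,"rz":0,"dx":0,"dy":-6,"dz":13,"gripper":-1},{"rx":0,"ry":0,"rz":0,"dx":0,"dy":-3,"dz":10,"gripper":-1},{"rx":0,"ry":0,"rz":0,"dx":0,"dy":0,"dz":4,"gripper":-1},{"rx":0,"ry":0,"rz":0,"dx":0,"dy":0,"dz":0,"gripper":-1}]'

```text
clock: 16.48
tcp_pos: [0.5292, -0.0926, 0.1031]
orientation: [3.136, 0.179, -0.002]
contact_force: [0.7, -0.2, 0.5]
grip_width: 0.0001
gripper_force: 0.0
```

```bash
python3 -c "
from h import *
to(C(-.01,-.07,.1),CA[2])"
```

```text
t 16.475 tcp [ 0.5292 -0.0926  0.1031] F [ 0.7 -0.2  0.5] w 6.271538106612493e-05 j [ 0.26  0.46 -0.25  1.99  0.17  0.71 -1.56]
shift now-axes [-2.  -2.5  3.1] turn [ 0.   0.1 -0.1] shift goal-axes [-2.  -2.5  3.1]
```

step_arm --moves '[{"rx":0,"ry":0,"rz":0,"dx":0,"dy":-2,"dz":3,"gripper":-1},{"rx":0,"ry":0,"rz":0,"dx":0,"dy":0,"dz":2,"gripper":-1},{"rx":0,"ry":0,"rz":0,"dx":0,"dy":0,"dz":0,"gripper":-1},{"rx":0,"ry":0,"rz":0,"dx":0,"dy":0,"dz":0,"gripper":-1}]'

```text
clock: 16.98
tcp_pos: [0.5298, -0.091, 0.1008]
orientation: [3.135, 0.178, 0.001]
contact_force: [-6.6, -0.1, 18.7]
grip_width: 0.0001
gripper_force: 9.3
```

step_arm --moves '[{"rx":0,"ry":0,"rz":0,"dx":0,"dy":0,"dz":-55,"gripper":-1},{"rx":0,"ry":0,"rz":0,"dx":-10,"dy":0,"dz":-60,"gripper":-1},{"rx":0,"ry":0,"rz":0,"dx":-20,"dy":-35,"dz":-40,"gripper":-1},{"rx":0,"ry":0,"rz":0,"dx":-20,"dy":-35,"dz":-30,"gripper":-1},{"rx":0,"ry":0,"rz":0,"dx":0,"dy":0,"dz":0,"gripper":-1},{"rx":0,"ry":9,"rz":0,"dx":0,"dy":0,"dz":0,"gripper":-1},{"rx":0,"ry":9,"rz":0,"dx":0,"dy":0,"dz":0,"gripper":-1},{"rx":0,"ry":9,"rz":0,"dx":0,"dy":0,"dz":0,"gripper":-1},{"rx":0,"ry":9,"rz":0,"dx":0,"dy":0,"dz":0,"gripper":-1},{"rx":0,"ry":9,"rz":0,"dx":0,"dy":0,"dz":0,"gripper":-1},{"rx":0,"ry":0,"rz":0,"dx":0,"dy":0,"dz":0,"gripper":-1}]'

```text
clock: 18.35
tcp_pos: [0.4694, -0.0192, 0.2836]
orientation: [-2.906, -0.18, -0.996]
contact_force: [0.1, -0.4, -0.0]
grip_width: 0.0001
gripper_force: 0.0
```

```bash
python3 -c "
from h import *
to(C(.10,0,.29),CA[2],np.radians(45))
t=r.grab_frame('scene');cv2.imwrite('pics/flaps.png',cv2.resize(t[110:290,200:400],None,fx=3,fy=3,interpolation=2))"
```

```text
t 18.35 tcp [ 0.4694 -0.0192  0.2836] F [ 0.1 -0.4 -0. ] w 8.686299532467131e-05 j [ 0.38 -0.14 -0.38  2.39 -0.57  0.26 -0.95]
shift now-axes [129.4   9.8  92.5] turn [-1.6  7.1 -0.1] shift goal-axes [117.    7.3 107.9]
```

View pics/flaps.png

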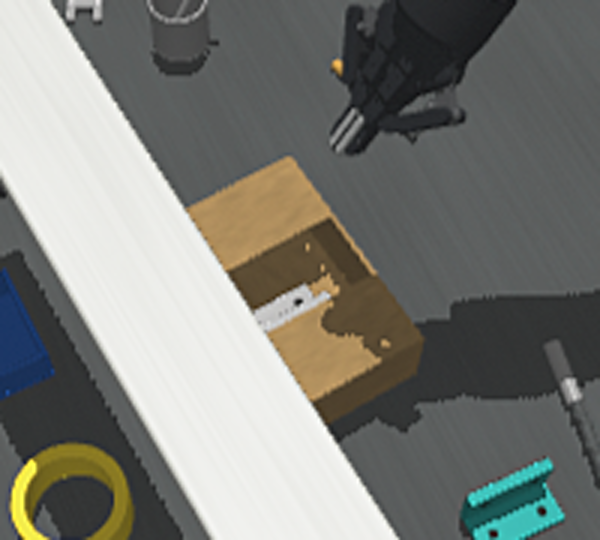

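Both end flaps lie flat, with the bracket visible between them at crop (290,305). The tilt stopped at about 38°, which is enough. I'll move over the lid edge along the finger axis.

step_arm --moves '[{"rx":0,"ry":0,"rz":0,"dx":32,"dy":2.5,"dz":22,"gripper":-1},{"rx":0,"ry":0,"rz":0,"dx":32,"dy":2.5,"dz":22,"gripper":-1},{"rx":0,"ry":0,"rz":0,"dx":32,"dy":2.5,"dz":22,"gripper":-1},{"rx":0,"ry":0,"rz":0,"dx":31,"dy":2.5,"dz":21,"gripper":-1},{"rx":0,"ry":0,"rz":0,"dx":0,"dy":0,"dz":0,"gripper":-1}]'

```text
clock: 19.02
tcp_pos: [0.6272, -0.0076, 0.2944]
orientation: [-2.904, -0.184, -1.001]
contact_force: [-0.8, 0.2, -0.7]
grip_width: 0.0
gripper_force: 0.0
```

```bash
cat >> h.py <<'E'
def st(q=38):
    o=r.get_obs();Q=R.from_rotvec(o['orientation']);c=R.from_euler('z',-CA[2])
    z=c.apply(Q.apply([0,0,1]));p=c.apply(o['tcp_pos']-[*CA[:2],0])
    print('carton tcp',p.round(4),'tip',(p+.022*z).round(4),'fingerdir',z.round(3),'tilt',np.degrees(np.arctan2(z[0],-z[2])).round(1))
E
python3 -c "
from h import *
st();to(C(.132,0,.246),CA[2],np.radians(38))"
```

```text
carton tcp [0.099  0.0008 0.2944] tip [0.1126 0.0014 0.2771] fingerdir [ 0.617  0.029 -0.787] tilt 38.1
t 19.025 tcp [ 0.6272 -0.0076  0.2944] F [-0.8  0.2 -0.7] w 2.4616215864434034e-05 j [ 0.35  0.15 -0.44  2.09  0.01  0.26 -1.52]
shift now-axes [-3.9  2.5 58.4] turn [-1.7 -0.1  0.1] shift goal-axes [-3.8  0.8 58.5]
```

step_arm --moves '[{"rx":0,"ry":0,"rz":0,"dx":0,"dy":0,"dz":20,"gripper":-1},{"rx":0,"ry":0,"rz":0,"dx":0,"dy":0,"dz":20,"gripper":-1},{"rx":0,"ry":0,"rz":0,"dx":0,"dy":0,"dz":22,"gripper":-1},{"rx":0,"ry":0,"rz":0,"dx":0,"dy":0,"dz":0,"gripper":-1}]'

```text
clock: 19.52
tcp_pos: [0.6612, -0.0015, 0.2436]
orientation: [-2.906, -0.185, -0.994]
contact_force: [-0.3, -0.8, -0.9]
grip_width: -0.0001
gripper_force: 0.0
```

```bash
python3 -c "
from h import *
st();to(C(.132,0,.246),CA[2],np.radians(38))"
```

```text
carton tcp [0.1336 0.0029 0.2436] tip [0.147  0.0036 0.2263] fingerdir [ 0.613  0.03  -0.79 ] tilt 37.8
t 19.525 tcp [ 0.6612 -0.0015  0.2436] F [-0.3 -0.8 -0.9] w -0.00014007356665136954 j [ 0.31  0.28 -0.43  2.06  0.34  0.17 -1.83]
shift now-axes [ 0.2  2.8 -2.9] turn [-1.7  0.2  0.1] shift goal-axes [ 0.2  2.9 -2.8]
```

step_arm --moves '[{"rx":0,"ry":0,"rz":0,"dx":-12,"dy":0,"dz":-9,"gripper":-1},{"rx":0,"ry":0,"rz":0,"dx":-15,"dy":0,"dz":-12,"gripper":-1},{"rx":0,"ry":0,"rz":0,"dx":-15,"dy":0,"dz":-12,"gripper":-1},{"rx":0,"ry":0,"rz":0,"dx":-15,"dy":0,"dz":-12,"gripper":-1},{"rx":0,"ry":0,"rz":0,"dx":-15,"dy":0,"dz":-12,"gripper":-1},{"rx":0,"ry":0,"rz":0,"dx":0,"dy":0,"dz":0,"gripper":-1}]'

```text
clock: 20.27
tcp_pos: [0.5695, -0.0154, 0.2459]
orientation: [-2.907, -0.181, -0.998]
contact_force: [0.2, 0.6, 0.4]
grip_width: -0.0004
gripper_force: 0.0
```

```bash
python3 -c "
from h import *
st();to(C(.0135+.003,0,.202+.0245),CA[2],np.radians(25))
t=r.grab_frame('top');cv2.imwrite('pics/lid.png',cv2.resize(t[140:260,195:335],None,fx=4,fy=4,interpolation=2))"
```

```text
carton tcp [ 0.0408 -0.0003  0.2459] tip [0.0544 0.0003 0.2286] fingerdir [ 0.615  0.027 -0.788] tilt 37.9
t 20.275 tcp [ 0.5695 -0.0154  0.2459] F [0.2 0.6 0.4] w -0.00036997068100236204 j [ 0.87  0.21 -0.99  2.22  0.69  0.17 -2.14]
shift now-axes [-31.1  -0.3   0.4] turn [ -1.5 -12.9   0.2] shift goal-axes [-30.3  -0.3   7.3]
```

View pics/lid.png

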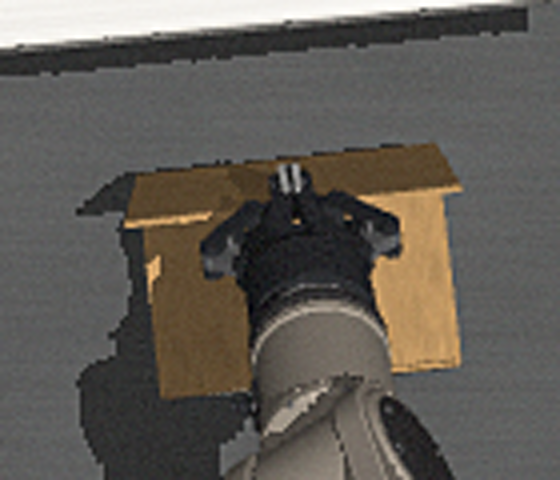

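The lid is past upright, its free edge at crop rows 190–220, and it follows the fingers. I'll carry on along the arc while turning the tool upright.

step_arm --moves '[{"rx":0,"ry":-6.5,"rz":0,"dx":-16,"dy":0,"dz":0,"gripper":-1},{"rx":0,"ry":-6.5,"rz":0,"dx":-15,"dy":0,"dz":4,"gripper":-1},{"rx":0,"ry":-6.5,"rz":0,"dx":-16,"dy":0,"dz":6,"gripper":-1},{"rx":0,"ry":-6.5,"rz":0,"dx":-16,"dy":0,"dz":6,"gripper":-1},{"rx":0,"ry":-6,"rz":0,"dx":-10,"dy":0,"dz":14,"gripper":-1},{"rx":0,"ry":-6,"rz":0,"dx":-10,"dy":0,"dz":14,"gripper":-1},{"rx":0,"ry":0,"rz":0,"dx":0,"dy":0,"dz":0,"gripper":-1}]'

```text
clock: 21.2
tcp_pos: [0.5081, -0.0193, 0.1702]
orientation: [-3.11, -0.212, 0.004]
contact_force: [-0.2, 0.9, -0.2]
grip_width: 0.0002
gripper_force: 0.0
```

```bash
python3 -c "
from h import *
st();to(C(-.044,0,.141),CA[2],0)"
```

```text
carton tcp [-0.0206  0.0028  0.1702] tip [-0.0207  0.0033  0.1482] fingerdir [-0.001  0.024 -1.   ] tilt -0.1
t 21.2 tcp [ 0.5081 -0.0193  0.1702] F [-0.2  0.9 -0.2] w 0.0001517231143817988 j [ 0.76  0.52 -1.06  1.97  0.53  0.96 -1.99]
shift now-axes [-23.4   3.   29.2] turn [-1.4  0.1  1.2] shift goal-axes [-23.4   2.8  29.2]
```

step_arm --moves '[{"rx":0,"ry":0,"rz":0,"dx":-12,"dy":0,"dz":14,"gripper":-1},{"rx":0,"ry":0,"rz":0,"dx":-12,"dy":0,"dz":15,"gripper":-1},{"rx":0,"ry":0,"rz":0,"dx":-5,"dy":0,"dz":12,"gripper":-1},{"rx":0,"ry":0,"rz":0,"dx":0,"dy":0,"dz":12,"gripper":-1},{"rx":0,"ry":0,"rz":0,"dx":0,"dy":0,"dz":10,"gripper":-1},{"rx":0,"ry":0,"rz":0,"dx":0,"dy":0,"dz":2,"gripper":-1},{"rx":0,"ry":0,"rz":0,"dx":0,"dy":0,"dz":0,"gripper":-1},{"rx":0,"ry":0,"rz":0,"dx":0,"dy":0,"dz":0,"gripper":-1}]'

```text
clock: 22.2
tcp_pos: [0.4786, -0.0228, 0.1065]
orientation: [-3.112, -0.21, 0.001]
contact_force: [0.8, -0.4, 0.9]
grip_width: 0.0001
gripper_force: 0.0
```

step_arm --moves '[{"rx":0,"ry":0,"rz":0,"dx":0,"dy":0,"dz":2,"gripper":-1},{"rx":0,"ry":0,"rz":0,"dx":0,"dy":0,"dz":2,"gripper":-1},{"rx":0,"ry":0,"rz":0,"dx":0,"dy":0,"dz":0,"gripper":-1},{"rx":0,"ry":0,"rz":0,"dx":0,"dy":0,"dz":0,"gripper":-1}]'

```text
clock: 22.7
tcp_pos: [0.4787, -0.0228, 0.1041]
orientation: [-3.114, -0.21, 0.001]
contact_force: [-7.2, -1.3, 25.3]
grip_width: 0.0001
gripper_force: 12.5
```

step_arm --moves '[{"rx":0,"ry":0,"rz":0,"dx":0,"dy":0,"dz":-4,"gripper":-1},{"rx":0,"ry":0,"rz":0,"dx":0,"dy":0,"dz":-20,"gripper":-1},{"rx":0,"ry":0,"rz":0,"dx":0,"dy":0,"dz":-40,"gripper":-1},{"rx":0,"ry":0,"rz":0,"dx":0,"dy":0,"dz":-50,"gripper":-1},{"rx":0,"ry":0,"rz":0,"dx":0,"dy":40,"dz":0,"gripper":-1},{"rx":0,"ry":0,"rz":0,"dx":0,"dy":45,"dz":0,"gripper":-1},{"rx":0,"ry":0,"rz":0,"dx":0,"dy":45,"dz":0,"gripper":-1},{"rx":0,"ry":0,"rz":0,"dx":0,"dy":45,"dz":0,"gripper":-1},{"rx":0,"ry":0,"rz":0,"dx":0,"dy":0,"dz":0,"gripper":-1},{"rx":0,"ry":0,"rz":0,"dx":0,"dy":0,"dz":0,"gripper":-1}]'

```text
clock: 23.95
tcp_pos: [0.5019, -0.1981, 0.2122]
orientation: [-3.111, -0.21, 0.002]
contact_force: [-1.0, -0.4, 0.4]
grip_width: -0.0
gripper_force: 0.0
```

```bash
python3 - <<'E'
from h import *
st()
for n in('top','scene'):
    f=r.grab_frame(n)
    hsv=cv2.cvtColor(f,cv2.COLOR_BGR2HSV);m=((hsv[...,0]>8)&(hsv[...,0]<22)&(hsv[...,1]>90)).astype(np.uint8)
    P=proj(n,carton([*CA,0,0,0]));c=P[:4].mean(0)
    a=np.zeros_like(m);cv2.rectangle(a,tuple((c-60).astype(int)),tuple((c+60).astype(int)),1,-1);m&=a
    k,l,s,ce=cv2.connectedComponentsWithStats(m);i=1+s[1:,4].argmax()
    h=max(cv2.findContours((l==i).astype(np.uint8),0,2)[0],key=cv2.contourArea)
    print(n,s[i],cv2.approxPolyDP(h,3,True).reshape(-1,2).tolist())
    L=W(CA,[[.08,.11,.083],[.08,-.11,.083],[-.08,-.11,.083],[-.08,.11,.083]]);print(' lid flat predicted',proj(n,L).round(0).tolist())
E
```

```text
carton tcp [-0.0473 -0.1741  0.2122] tip [-0.0473 -0.1736  0.1902] fingerdir [-0.     0.023 -1.   ] tilt -0.0
top [ 229  177   81   63 4200] [[304, 177], [230, 184], [235, 239], [308, 231]]
 lid flat predicted [[229.0, 185.0], [304.0, 177.0], [311.0, 231.0], [235.0, 240.0]]
scene [ 262  161   80   90 3524] [[296, 161], [262, 179], [310, 250], [336, 235], [341, 221]]
 lid flat predicted [[289.0, 251.0], [247.0, 186.0], [297.0, 160.0], [342.0, 221.0]]
```

The measured lid corners match the flat prediction in both views, so I'm handing in.

```bash
python3 -c "
from bench import r
print(r.hand_in())"
```

```text
the job is handed in; nothing more can be done
None
```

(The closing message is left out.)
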